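Snap the cap onto the flask and hold it home

TASK

Lift the flask's white cap by its knob out of its moulded tray, set it over the neck of the steel flask and press it straight down until it clicks past the sprung catches. Keep pressing after the click until the cap is fully home against the flask's neck with the sprung seal squeezed down, and finish like that: still holding the cap by its knob and pressing it home, without letting go. Keep the flask standing and leave the cup, the salt shaker and the tin alone.

Things in the scene. Friction and masses are not known exactly. Their poses are not given: they have to be found in the camera images.
- cap_center (a point): centre (half-way up) of the white plastic cap, about 60 g, 51 mm tall, mouth down, z up: skirt 52 mm in diameter and 27 mm high with a flat shoulder on top, 1.5 mm above this point; on it a round upright knob 22 mm in diameter, 24 mm tall, the grip (top 25.5 mm above this point). It starts loose in the tray's cavity, its shoulder 11 mm above the tray's face
- cap_mouth (a point): centre of the cap's mouth, on its underside, 25.5 mm below its centre. A lip 4 mm high at the mouth narrows the bore to 37 mm; above the lip the bore is 45 mm wide; the bore is 22 mm deep in all
- tray: fixed grey moulded tray, 120x120 mm, face 22 mm high, with a 5 mm higher rim (27 mm) along its edges; one round cavity in its middle, 56 mm in diameter, 16 mm deep. Origin at the centre of its underside, z up
- flask: round upright steel flask standing loose on the worktop, about 0.8 kg, 84 mm in diameter, its shoulder sloping in from 62 to 86 mm high; then a neck 34 mm in diameter up to 112 mm, the top 5 mm tapered as a lead-in to 29 mm. Origin at the centre of its underside, z up along the neck. With the cap fully home the cap's mouth is 90 mm and its centre 115.5 mm above this origin
- flask_catches (a point): point on the flask's axis 102 mm above its underside, level with three sprung steel balls that stick out 4.5 mm from the neck. The cap's lip meets them with the cap's mouth 5 mm above this point; the push rises to 10 to 15 N and drops as the mouth passes this point; from 4 mm below it the balls pull the cap down (the click). Let go, a clicked cap rests with its mouth 8.5 mm below it; fully home, 12 mm
- flask_neck_top (a point): point on the flask's axis at the flat top of the neck, 112 mm above the flask's underside; the seal stands above it; the inside of the cap stops on it when fully home
- seal (a joint): how far the black sprung seal disc (17 mm in diameter) on top of the neck is pressed down, m: 0 = free (its top 4 mm above the top of the neck), about 0.001 = cap clicked but not pressed, 0.004 = cap fully home. Spring about 2 N per mm, 8 N when fully home
- espresso_cup: green espresso cup, 65x94x52 mm, a bystander; origin at the centre of its underside
- salt_shaker: salt shaker, 44 mm in diameter, 90 mm tall, a bystander; origin at the centre of its underside
- tuna_tin: tin can, 57 mm in diameter, 72 mm tall, a bystander; origin at the centre of its underside

How it is judged:
By the outcome, as a careful person would: the job done as asked, in the order asked, and still so for the second after the job is handed in, while the arm keeps its last pose, push and grip.
It also fails if it takes over 43 s, if anything falls off the work surface, if the arm or the gripper's body presses on something with over 40 N, if the wrist force passes 120 N, or if a joint passes its speed limit or range.

ROBOT

A 6-joint arm with a two-finger parallel gripper is mounted at the origin on a cart in front of the work surface, level with it; the furniture and walls round the work are solid. World frame = base frame: x ahead of the robot, y to its left, z up, the work surface at z = 0. Lengths are in mm, angles in rad, forces in N, time in s.
With the tool pointing down it reaches from about 400 to 925 mm from the base axis. Payload 12.5 kg.
Tool frame: the origin (TCP) lies at the very end of the fingers, on their centre line; the grasp point (between the pads) lies 19 mm behind it; z points along the fingers, y is the line along which they close (so a half turn about z gives the same grasp; the last joint's range is limited). The gripper opens to 95 mm and grips with 3 to 60 N. Pads are 20 mm wide; open, the fingers measure 119 mm over their backs; the gripper's body (75 mm by 180 mm) begins 59 mm behind the grasp point.
Start: joints at [-1.315, 0.491, 1.559, -0, 1.092, -0.106], TCP at [221.248, -584.55, 189.861] pointing down, gripper open.
Joint ranges: [-3.1, 3.1], [-0.84, 2.19], [0.05, 2.79], [-1.13, 4.28], [0.06, 2.93], [-2.69, 2.69]. Speed limits (rad/s): [2.22, 2.22, 2.79, 3.14, 3.14, 3.14].

INTERFACE

Orientations are given as [roll, pitch, yaw] about the fixed x, y, z axes, in that order (R = Rz(yaw) Ry(pitch) Rx(roll)).
In Python, from cell import * gives the robot as it stands.
- The arm moves only by the tool step_arm, never from a script. Its argument "plan" is a list of rows, each an object of numbers: "x", "y", "z": the shift along the tool's x, y, z in units of 25 mm (1.0 is 25 mm); "rx", "ry", "rz": the turn, a rotation vector about the tool's x, y, z in units of 0.1 rad (1.0 is 0.1 rad). In form: [{"x": .., "y": .., "z": .., "rx": .., "ry": .., "rz": ..}, ...]. A call has exactly 10 rows; each row shifts and turns the commanded pose from where the row before left it, along the tool's axes as they then stand; what a row does not reach is not made up. A row lasts 1/12 s, in which the tool goes at most 41.7 mm and 7.16 degrees, less where a joint would pass 70% of its speed; a pose out of reach is approached as far as the arm can. A call with a number of a shift or a turn outside -1 to 1 is refused whole. A call with a gripper value outside its range is refused whole. "jaw" is the closure, from -1 (fully open) to 1 (shut), so that 0 is half open, set as the call begins (left out, the last holds). The fingers move at their own pace and stop on an object; the grip force is fixed at half the most. Time passes only in rows, so rows that do not move let the fingers close, or fill a call up. It gives the time, the measured TCP pose, the force, the opening and the grip force at its end, in the units of the state.
- state(): the state, without advancing time (a new reading comes with each control period).
- read_camera(name): name is "scene" or "top"; returns a dict with "image" (384x512x3 uint8, red, green, blue), "depth" (384x512 float32, mm along the optical axis (not along the pixel's ray), 0 where there is no reading), "vfov" (degrees; the focal length in pixels is half the picture's height over the tangent of half this angle, whatever the lens; pixels are square), "cx", "cy" (the principal point, pixels), "R" (3x3) and "t" (3): a world point X has camera coordinates R X + t. Camera axes: x right, y down, z forward; pixel columns grow to the right and rows downward; lengths in mm; the calibration is good to about 2 mm. A picture is of the moment at which its call begins.
- job_done(): hands the job in; it is judged then, once.
The state is a dict: "t": time; "joints": joint angles; "qvel": joint speeds; "tau": joint torques, N m; "eef_pos": TCP position; "tcp_rot": TCP orientation; "ft_force": force on the tool from outside, world axes, zero at the start; "moment": the same for the moment, N m; "opening": opening from 0.0 (shut) to 1.0 (fully open); "grip_force": force on a finger pad.
Only numpy, scipy, OpenCV 4.12 (cv2) and the standard library are available. Lean on these libraries where they do the work, as an engineer would, in place of code of your own. Each camera call takes 0.05 s, during which the arm holds its last target. There are 200 camera calls.

## Working session

There is one attempt and no reset: what is moved stays moved. The work goes in short steps, Python scripts to look and compute and a tool call to move; the robot and the scene stay as the last step left them, time stands still between calls to the robot, and variables do not carry over. Pictures are saved under pics/ and viewed, at most 10 in all, crops included, and the job is handed in when it is done.

Besides the shell and the picture viewer there is one more tool, called after "Call:" as a command line: name --argument value ..., lists and objects as JSON in quotes. step_arm: Moves the arm, as the interface text tells. Shifts and turns lie within -1 to 1; 1 stands for 25 mm of shift or 0.1 rad of turn. Its arguments: {"type":"object","properties":{"plan":{"type":"array","items":{"type":"object","properties":{"x":{"type":"number"},"y":{"type":"number"},"z":{"type":"number"},"rx":{"type":"number"},"ry":{"type":"number"},"rz":{"type":"number"}}}},"jaw":{"type":"number"}},"required":["plan"]}

```bash
mkdir -p pics
cat > h.py <<'E'
from cell import *
import numpy as np, cv2
def shot(n):
    c=read_camera(n); c['f']=c['image'].shape[0]/2/np.tan(np.radians(c['vfov'])/2); return c
def cloud(c):
    v,u=np.mgrid[:384,:512]; d=c['depth']
    P=np.stack([(u-c['cx'])/c['f']*d,(v-c['cy'])/c['f']*d,d],-1)
    return (P-np.array(c['t']))@np.array(c['R'])
def ray(c,u,v,z):
    R=np.array(c['R']);o=-R.T@np.array(c['t']);d=R.T@np.array([(u-c['cx'])/c['f'],(v-c['cy'])/c['f'],1])
    return o+d*(z-o[2])/d[2]
def proj(c,X):
    p=np.array(c['R'])@X+np.array(c['t']); return c['cx']+c['f']*p[0]/p[2],c['cy']+c['f']*p[1]/p[2]
E
python3 - <<'E'
from h import *
s=state();print(s)
for n in('scene','top'):
    c=shot(n);cv2.imwrite(f'pics/{n}0.png',c['image'][...,::-1]);print(n,c['f'],-np.array(c['R']).T@c['t'],np.array(c['R']).round(2).tolist())
    np.savez(f'{n}.npz',**c)
E
```

```text
{'t': 0.0, 'joints': array([-1.31458785e+00,  4.91580676e-01,  1.55947765e+00,  6.83727364e-06,
        1.09168377e+00, -1.05599954e-01]), 'qvel': array([ 0.00047059,  0.00076217, -0.00127691, -0.00039953, -0.00127005,
       -0.0002505 ]), 'tau': array([-1.96962242e-05, -6.12656593e+01, -2.58181179e+01,  6.91786339e-02,
        4.81701794e-02, -1.07643405e-04]), 'eef_pos': array([ 221.18009256, -584.25389045,  189.23893234]), 'tcp_rot': array([-3.14045025e+00, -1.27185678e-04,  3.61805200e-01]), 'ft_force': array([ 0.50297722, -0.5706632 , -0.16018382]), 'moment': array([ 0.02736341,  0.0003075 , -0.02117214]), 'grip_force': 0.0, 'opening': 0.9986242242205249}
scene 459.3546948797754 [-198.23931189  627.00150119 1081.89729281] [[-0.57, -0.82, 0.02], [-0.6, 0.4, -0.69], [0.56, -0.4, -0.72]]
top 424.88497826199085 [ 433.7305761    82.16748728 1230.54146586] [[0.01, -1.0, -0.01], [-0.99, -0.01, -0.11], [0.11, 0.01, -0.99]]
```

View pics/scene0.png

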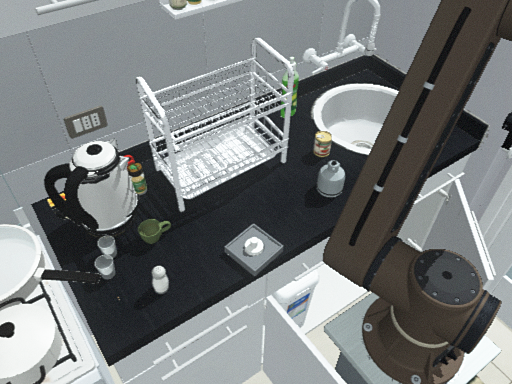

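View pics/top0.png

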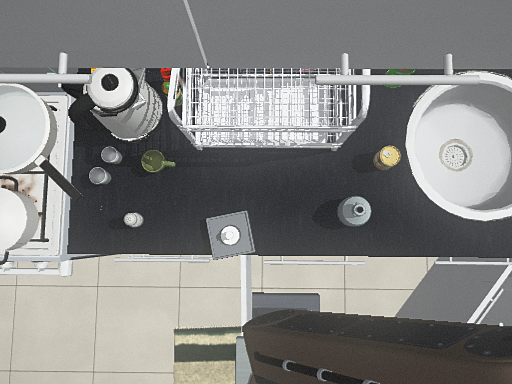

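The scene picture shows the cap in its tray at about (254,246) and the flask at (331,178). The top view shows the cap at (230,236), the flask at (355,210) with its neck near (360,209), and the tin at (387,157).

Run:
```python
from h import *
out=[]
for n,bs in(('top',((230,236),(357,210))),('scene',((254,245),(331,178)))):
    c=dict(np.load(n+'.npz'));P=cloud(c)
    for (u,v) in bs:
        k=c['image'][v-25:v+25,u-25:u+25,::-1];out.append(cv2.resize(k,(300,300),interpolation=0))
        Q=P[v-25:v+25,u-25:u+25].reshape(-1,3);
        for lo,hi in((18,24),(29,37),(50,62),(88,107),(107,120)):
            q=Q[(Q[:,2]>lo)&(Q[:,2]<hi)]
            if len(q)>3: print(n,u,v,(lo,hi),len(q),((q.min(0)+q.max(0))/2).round(1),np.ptp(q,0).round(),np.median(q,0).round(1))
cv2.imwrite('pics/crops.png',np.vstack([np.hstack(out[:2]),np.hstack(out[2:])]))
```

```text
top 230 236 (18, 24) 695 [441.  178.5  21. ] [130. 137.   6.] [438.1 184.9  22.3]
top 230 236 (29, 37) 323 [438.2 177.8  33. ] [135. 136.   8.] [440.7 176.9  32.4]
top 230 236 (50, 62) 46 [439.  179.6  57.2] [19. 19.  9.] [437.7 178.2  58.1]
top 357 210 (18, 24) 20 [ 502.8 -143.2   21. ] [74. 37.  5.] [ 503.9 -131.    19.9]
top 357 210 (29, 37) 14 [ 504.7 -139.4   33.3] [73. 29.  7.] [ 498.8 -131.    34.5]
top 357 210 (50, 62) 22 [ 504.7 -140.3   56. ] [74. 31. 12.] [ 490.8 -130.9   54.9]
top 357 210 (88, 107) 37 [ 508.3 -167.4   97.5] [40. 39. 19.] [ 506.  -155.1   99.7]
top 357 210 (107, 120) 136 [ 509.6 -168.5  113.3] [35. 36. 13.] [ 507.7 -165.7  113.3]
scene 254 245 (18, 24) 832 [434.  177.9  21. ] [132. 132.   6.] [431.4 183.   21.5]
scene 254 245 (29, 37) 180 [433.2 178.8  32.9] [136. 128.   8.] [428.1 185.8  32.3]
scene 254 245 (50, 62) 48 [436.6 179.5  55.3] [23. 21. 10.] [435.3 179.   55.8]
scene 331 178 (18, 24) 38 [ 546.7 -187.2   21.1] [167. 125.   6.] [ 479.6 -136.    20.6]
scene 331 178 (29, 37) 40 [ 492.7 -157.6   33. ] [59. 66.  8.] [ 478.7 -135.8   32.4]
scene 331 178 (50, 62) 73 [ 495.  -155.4   56. ] [64. 62. 12.] [ 477.4 -137.3   56.9]
scene 331 178 (88, 107) 56 [ 505.5 -167.3   97.7] [37. 39. 18.] [ 495.  -155.5   99.5]
scene 331 178 (107, 120) 65 [ 505.3 -165.6  113.4] [34. 31. 12.] [ 503.4 -163.9  112.4]
```

View pics/crops.png

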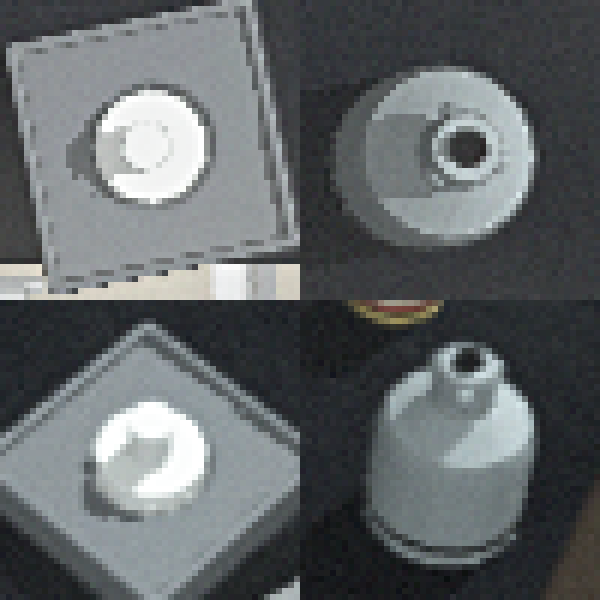

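Run:
```python
from h import *
for n,u,v in(('top',359,209),('scene',333,162)):
    c=dict(np.load(n+'.npz'));g=255-cv2.cvtColor(c['image'],cv2.COLOR_RGB2GRAY).astype(float)
    V,U=np.mgrid[v-5:v+6,u-5:u+6];w=np.clip(g[V,U]-150,0,None)
    m=(w>40).astype(np.uint8);_,l,_,_=cv2.connectedComponentsWithStats(m);w*=l==l[5,5]
    a,b=(w*U).sum()/w.sum(),(w*V).sum()/w.sum();print(n,'seal',a,b,(w>0).sum(),ray(c,a,b,116).round(1))
for n,u,v in(('top',229.0,234.7),):
    c=dict(np.load(n+'.npz'));print(n,'knob',ray(c,u,v,57).round(1))
    # shoulder disc via bright mask
for n,u,v in(('top',229,235),('scene',254,245)):
    c=dict(np.load(n+'.npz'));hsv=cv2.cvtColor(c['image'],cv2.COLOR_RGB2GRAY)
    P=cloud(c)
    m=(P[...,2]>46)&(P[...,2]<64);m[:v-12]=0;m[v+12:]=0;m[:,:u-12]=0;m[:,u+12:]=0
    ys,xs=np.nonzero(m);(cx,cy),r=cv2.minEnclosingCircle(np.c_[xs,ys].astype(np.float32))
    print(n,'knobdepth',len(xs),xs.mean(),ys.mean(),cx,cy,r,ray(c,cx,cy,57).round(1),ray(c,xs.mean(),ys.mean(),55).round(1))
```

```text
top seal 359.59933110367894 209.2448160535117 28 [ 507.3 -167.7  116. ]
scene seal 333.43530834340993 162.6783555018138 13 [ 504.5 -164.9  116. ]
top knob [438.5 178.3  57. ]
top knobdepth 48 228.8125 234.91666666666666 228.73077392578125 234.88461303710938 3.894031286239624 [438. 179.  57.] [437.9 178.9  55. ]
scene knobdepth 53 253.73584905660377 240.60377358490567 253.8333282470703 240.8333282470703 4.249283313751221 [432.1 181.3  57. ] [434.2 180.2  55. ]
```

Call:
step_arm --jaw -1 --plan '[{"x": 0.8, "y": -0.6, "rz": 0.9}, {"x": 0.75, "y": -0.65, "rz": 0.9}, {"x": 0.7, "y": -0.7, "rz": 0.9}, {"x": 0.6, "y": -0.8, "rz": 0.9}, {"x": 0.6, "y": -0.8}, {"x": 0.6, "y": -0.8}, {"x": 0.6, "y": -0.8}, {"x": 0.6, "y": -0.8}, {"x": 0.6, "y": -0.8}, {"x": 0.6, "y": -0.8}]'

```text
schema error: expected keys x, y, z, rx, ry, rz
```

Call:
step_arm --jaw -1 --plan '[{"x": 0.8, "y": -0.6, "z": 0, "rx": 0, "ry": 0, "rz": 0.9}, {"x": 0.75, "y": -0.65, "z": 0, "rx": 0, "ry": 0, "rz": 0.9}, {"x": 0.7, "y": -0.7, "z": 0, "rx": 0, "ry": 0, "rz": 0.9}, {"x": 0.6, "y": -0.8, "z": 0, "rx": 0, "ry": 0, "rz": 0.9}, {"x": 0.6, "y": -0.8, "z": 0, "rx": 0, "ry": 0, "rz": 0}, {"x": 0.6, "y": -0.8, "z": 0, "rx": 0, "ry": 0, "rz": 0}, {"x": 0.6, "y": -0.8, "z": 0, "rx": 0, "ry": 0, "rz": 0}, {"x": 0.6, "y": -0.8, "z": 0, "rx": 0, "ry": 0, "rz": 0}, {"x": 0.6, "y": -0.8, "z": 0, "rx": 0, "ry": 0, "rz": 0}, {"x": 0.6, "y": -0.8, "z": 0, "rx": 0, "ry": 0, "rz": 0}]'

```text
t: 0.93
eef_pos: [365.8, -379.8, 189.7]
tcp_rot: [-3.141, 0.0, 0.002]
ft_force: [0.5, -0.6, 0.3]
opening: 0.992
grip_force: 0.0
```

Call:
step_arm --plan '[{"x": 0.5, "y": -1, "z": 0, "rx": 0, "ry": 0, "rz": 0}, {"x": 0.5, "y": -1, "z": 0, "rx": 0, "ry": 0, "rz": 0}, {"x": 0.5, "y": -1, "z": 0, "rx": 0, "ry": 0, "rz": 0}, {"x": 0.5, "y": -1, "z": 0, "rx": 0, "ry": 0, "rz": 0}, {"x": 0.4, "y": -1, "z": 0, "rx": 0, "ry": 0, "rz": 0}, {"x": 0.4, "y": -1, "z": 0, "rx": 0, "ry": 0, "rz": 0}, {"x": 0, "y": -1, "z": 0, "rx": 0, "ry": 0, "rz": 0}, {"x": 0, "y": -1, "z": 0, "rx": 0, "ry": 0, "rz": 0}, {"x": 0, "y": -1, "z": 0, "rx": 0, "ry": 0, "rz": 0}, {"x": 0, "y": -1, "z": 0, "rx": 0, "ry": 0, "rz": 0}]'

```text
t: 1.77
eef_pos: [434.5, -129.5, 189.7]
tcp_rot: [-3.142, 0.0, 0.002]
ft_force: [0.6, -0.1, 0.3]
opening: 1.003
grip_force: 0.0
```

Call:
step_arm --plan '[{"x": 0, "y": -1, "z": 0, "rx": 0, "ry": 0, "rz": 0}, {"x": 0, "y": -1, "z": 0, "rx": 0, "ry": 0, "rz": 0}, {"x": 0, "y": -1, "z": 0, "rx": 0, "ry": 0, "rz": 0}, {"x": 0, "y": -1, "z": 0, "rx": 0, "ry": 0, "rz": 0}, {"x": 0, "y": -1, "z": 0, "rx": 0, "ry": 0, "rz": 0}, {"x": 0, "y": -1, "z": 0, "rx": 0, "ry": 0, "rz": 0}, {"x": 0, "y": -1, "z": 0, "rx": 0, "ry": 0, "rz": 0}, {"x": 0, "y": -1, "z": 0, "rx": 0, "ry": 0, "rz": 0}, {"x": 0, "y": -1, "z": 0, "rx": 0, "ry": 0, "rz": 0}, {"x": 0, "y": -1, "z": 0, "rx": 0, "ry": 0, "rz": 0}]'

```text
t: 2.6
eef_pos: [434.1, 120.4, 189.7]
tcp_rot: [3.141, 0.0, 0.002]
ft_force: [0.7, -0.1, 0.3]
opening: 1.0
grip_force: 0.0
```

Call:
step_arm --plan '[{"x": 0.12, "y": -0.8, "z": 0.3, "rx": 0, "ry": 0, "rz": 0}, {"x": 0, "y": -0.8, "z": 0.4, "rx": 0, "ry": 0, "rz": 0}, {"x": 0, "y": -0.74, "z": 0.5, "rx": 0, "ry": 0, "rz": 0}, {"x": 0, "y": 0, "z": 1, "rx": 0, "ry": 0, "rz": 0}, {"x": 0, "y": 0, "z": 1, "rx": 0, "ry": 0, "rz": 0}, {"x": 0, "y": 0, "z": 0.8, "rx": 0, "ry": 0, "rz": 0}, {"x": 0, "y": 0, "z": 0.6, "rx": 0, "ry": 0, "rz": 0}, {"x": 0, "y": 0, "z": 0.3, "rx": 0, "ry": 0, "rz": 0}, {"x": 0, "y": 0, "z": 0, "rx": 0, "ry": 0, "rz": 0}, {"x": 0, "y": 0, "z": 0, "rx": 0, "ry": 0, "rz": 0}]'

```text
t: 3.43
eef_pos: [437.4, 177.7, 67.5]
tcp_rot: [3.141, 0.0, 0.002]
ft_force: [-0.2, -1.0, 0.5]
opening: 0.999
grip_force: 0.0
```

Run:
```python
from h import *
print(state()['eef_pos'])
o=[]
for n in('scene','top'):
    c=shot(n);u,v=map(int,proj(c,np.array([437,179,50])));o.append(cv2.resize(c['image'][v-35:v+35,u-35:u+35,::-1],(400,400),interpolation=0))
cv2.imwrite('pics/g1.png',np.hstack(o))
```

```text
[437.36779959 177.6827627   67.48987568]
```

View pics/g1.png

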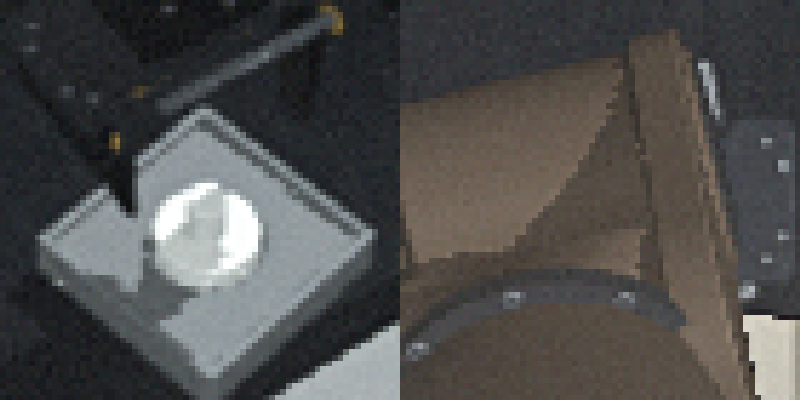

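The left (scene) crop shows the fingers straddling the cap: near finger tip at (135,210), knob at (207,210), far finger at (320,60). In the right (top) crop the arm hides the cap.

Call:
step_arm --plan '[{"x": 0, "y": 0, "z": 0.4, "rx": 0, "ry": 0, "rz": 0}, {"x": 0, "y": 0, "z": 0.4, "rx": 0, "ry": 0, "rz": 0}, {"x": 0, "y": 0, "z": 0.3, "rx": 0, "ry": 0, "rz": 0}, {"x": 0, "y": 0, "z": 0.16, "rx": 0, "ry": 0, "rz": 0}, {"x": 0, "y": 0, "z": 0, "rx": 0, "ry": 0, "rz": 0}, {"x": 0, "y": 0, "z": 0, "rx": 0, "ry": 0, "rz": 0}, {"x": 0, "y": 0, "z": 0, "rx": 0, "ry": 0, "rz": 0}, {"x": 0, "y": 0, "z": 0, "rx": 0, "ry": 0, "rz": 0}, {"x": 0, "y": 0, "z": 0, "rx": 0, "ry": 0, "rz": 0}, {"x": 0, "y": 0, "z": 0, "rx": 0, "ry": 0, "rz": 0}]'

```text
t: 4.37
eef_pos: [437.4, 177.7, 36.0]
tcp_rot: [-3.142, -0.0, 0.002]
ft_force: [-0.3, -0.2, 0.4]
opening: 0.998
grip_force: 0.0
```

Call:
step_arm --jaw 1 --plan '[{"x": 0, "y": 0, "z": 0, "rx": 0, "ry": 0, "rz": 0}, {"x": 0, "y": 0, "z": 0, "rx": 0, "ry": 0, "rz": 0}, {"x": 0, "y": 0, "z": 0, "rx": 0, "ry": 0, "rz": 0}, {"x": 0, "y": 0, "z": 0, "rx": 0, "ry": 0, "rz": 0}, {"x": 0, "y": 0, "z": 0, "rx": 0, "ry": 0, "rz": 0}, {"x": 0, "y": 0, "z": 0, "rx": 0, "ry": 0, "rz": 0}, {"x": 0, "y": 0, "z": 0, "rx": 0, "ry": 0, "rz": 0}, {"x": 0, "y": 0, "z": 0, "rx": 0, "ry": 0, "rz": 0}, {"x": 0, "y": 0, "z": 0, "rx": 0, "ry": 0, "rz": 0}, {"x": 0, "y": 0, "z": 0, "rx": 0, "ry": 0, "rz": 0}]'

```text
t: 5.2
eef_pos: [437.3, 177.7, 35.8]
tcp_rot: [3.141, 0.0, 0.002]
ft_force: [-0.6, 0.0, -0.2]
opening: 0.354
grip_force: 0.0
```

Call:
step_arm --plan '[{"x": 0, "y": 0, "z": 0, "rx": 0, "ry": 0, "rz": 0}, {"x": 0, "y": 0, "z": 0, "rx": 0, "ry": 0, "rz": 0}, {"x": 0, "y": 0, "z": 0, "rx": 0, "ry": 0, "rz": 0}, {"x": 0, "y": 0, "z": 0, "rx": 0, "ry": 0, "rz": 0}, {"x": 0, "y": 0, "z": 0, "rx": 0, "ry": 0, "rz": 0}, {"x": 0, "y": 0, "z": 0, "rx": 0, "ry": 0, "rz": 0}, {"x": 0, "y": 0, "z": 0, "rx": 0, "ry": 0, "rz": 0}, {"x": 0, "y": 0, "z": -0.2, "rx": 0, "ry": 0, "rz": 0}, {"x": 0, "y": 0, "z": -0.2, "rx": 0, "ry": 0, "rz": 0}, {"x": 0, "y": 0, "z": -0.2, "rx": 0, "ry": 0, "rz": 0}]'

```text
t: 6.03
eef_pos: [437.3, 177.7, 51.4]
tcp_rot: [3.142, -0.0, 0.002]
ft_force: [-0.9, -0.6, 0.2]
opening: 0.003
grip_force: 0.0
```

Call:
step_arm --jaw -1 --plan '[{"x": 0, "y": 0, "z": -0.4, "rx": 0, "ry": 0, "rz": 0}, {"x": 0, "y": 0, "z": -0.4, "rx": 0, "ry": 0, "rz": 0}, {"x": 0, "y": 0, "z": 0, "rx": 0, "ry": 0, "rz": 0}, {"x": 0, "y": 0, "z": 0, "rx": 0, "ry": 0, "rz": 0}, {"x": 0, "y": 0, "z": 0, "rx": 0, "ry": 0, "rz": 0}, {"x": 0, "y": 0, "z": 0, "rx": 0, "ry": 0, "rz": 0}, {"x": 0, "y": 0, "z": 0, "rx": 0, "ry": 0, "rz": 0}, {"x": 0, "y": 0, "z": 0, "rx": 0, "ry": 0, "rz": 0}, {"x": 0, "y": 0, "z": 0, "rx": 0, "ry": 0, "rz": 0}, {"x": 0, "y": 0, "z": 0, "rx": 0, "ry": 0, "rz": 0}]'

```text
t: 6.87
eef_pos: [437.2, 177.7, 70.6]
tcp_rot: [3.141, 0.0, 0.002]
ft_force: [-0.2, 0.5, -0.2]
opening: 0.649
grip_force: 0.0
```

Run:
```python
from h import *
print(state()['eef_pos'])
o=[]
c=shot('scene');u,v=map(int,proj(c,np.array([437,179,50])));k=c['image'][v-40:v+30,u-40:u+40,::-1]
P=cloud(c);Q=P[v-40:v+40,u-40:u+40].reshape(-1,3);q=Q[(abs(Q[:,0]-437)<22)&(abs(Q[:,1]-179)<22)]
for lo,hi in((27,37),(46,63),(63,150)):
    w=q[(q[:,2]>lo)&(q[:,2]<hi)];print(lo,len(w),w.mean(0) if len(w) else '')
np.savez('scene1.npz',**c);cv2.imwrite('pics/g2.png',cv2.resize(k,(640,560),interpolation=0))
print(proj(c,np.array(state()['eef_pos']))[0]-u+40,proj(c,np.array(state()['eef_pos']))[1]-v+40)
```

```text
[437.22062313 177.68741561  70.64770073]
27 120 [431.3622987  182.04170063  32.91808905]
46 57 [433.69652941 180.56935553  54.8808675 ]
63 0 
40.90247650865811 36.019661454097445
```

View pics/g2.png

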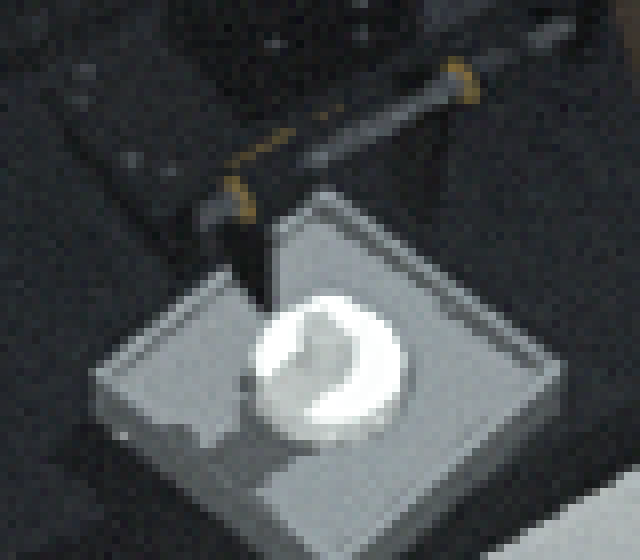

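The scene crop shows the cap still seated in its tray (knob about (325,345)) and the near fingertip at (270,310). The fingers closed without the knob, so I'll measure where the fingertips really are.

Run:
```python
from h import *
s=state();print(s['eef_pos'],s['opening'],s['joints'])
c=shot('scene');P=cloud(c);np.savez('scene1.npz',**c)
m=(P[...,2]>45)&(P[...,2]<150)&(abs(P[...,0]-437)<45)&(abs(P[...,1]-179)<90)
q=P[m]
for z in range(45,150,8):
    w=q[(q[:,2]>=z)&(q[:,2]<z+8)]
    for lab,e in(('+',w[w[:,1]>194]),('0',w[abs(w[:,1]-179)<15]),('-',w[w[:,1]<164])):
        if len(e)>1:print(z,lab,len(e),e.min(0).round(),e.max(0).round())
```

```text
[437.2436043  177.69850861  70.65987207] 0.6880609276342355 [ 2.45978787e-01  4.55511890e-01  2.05056075e+00 -1.22917260e-04
  6.35776283e-01  1.81508561e+00]
45 0 14 [426. 174.  45.] [443. 190.  53.]
53 0 42 [425. 168.  53.] [448. 189.  60.]
93 + 6 [424. 212.  94.] [445. 215.  99.]
93 - 9 [426. 142.  95.] [446. 146. 101.]
101 + 8 [424. 211. 101.] [446. 217. 109.]
101 - 14 [425. 139. 101.] [447. 146. 109.]
109 + 11 [424. 210. 111.] [445. 219. 117.]
109 - 11 [425. 139. 110.] [446. 146. 116.]
117 + 9 [423. 211. 117.] [444. 219. 125.]
117 - 14 [425. 139. 118.] [446. 146. 125.]
125 + 12 [423. 211. 125.] [444. 220. 132.]
125 - 15 [425. 137. 125.] [442. 146. 133.]
133 + 9 [423. 212. 134.] [438. 221. 140.]
133 - 8 [426. 136. 135.] [437. 146. 141.]
141 + 6 [423. 213. 141.] [434. 222. 145.]
141 - 15 [423. 134. 142.] [445. 145. 148.]
```

Run:
```python
from h import *
c=dict(np.load('scene1.npz'));P=cloud(c)
for z in (70,94):
  for y in(178+33,178-33): print(z,y,np.round(proj(c,np.array([436,y,z])),1))
u,v=map(int,proj(c,np.array([437,179,75])));print(u,v)
for z in (70,94):
    pass
np.set_printoptions(linewidth=250)
print('near z');print('cols',list(range(u-14,u+4)))
for r in range(v-16,v+14): print(r,P[r,u-14:u+4,2].round().astype(int), (c['depth'][r,u-14:u+4]==0).sum())
a,b=u-35,v-35
k=c['image'][b:b+60,a:a+70,::-1].astype(float);k=np.clip(k*2.2,0,255).astype(np.uint8)
cv2.imwrite('pics/g3.png',cv2.resize(k,(700,600),interpolation=0));print(a,b)
```

```text
70 211 [244.1 241.9]
70 145 [263.8 231.2]
94 211 [244.1 236.5]
94 145 [264.  225.8]
253 235
near z
cols [239, 240, 241, 242, 243, 244, 245, 246, 247, 248, 249, 250, 251, 252, 253, 254, 255, 256]
219 [218 214 211 208 200 198 197 200 197 196 200 188 188 188 190 191 189   1] 0
220 [214 216 209 197 196 196 195 196 198 198 197 197 191 188 188 187   1  -1] 0
221 [212 215 198 198 199 197 201 197 193 193 198 197 197 179  -2  -1   1   2] 0
222 [214 212 194 194 201 196 201 195 196 195 193 195 191  -1   3  -2   2   1] 0
223 [ 212  207  190  194  195  196  197  199  196  191  193  190  191   -1   -1    3    1 1082] 1
224 [208 191 192 193 192 198 198 194 195 189 187 186 183  27  27  24  -2   2] 0
225 [193 188 189 189 192 193 191 189 187 187 183 182 180  22  25  27  31  27] 0
226 [190 189 188 185 188 188 187 186 182 183 180  28  25  29  23  22  27  27] 0
227 [190 186 144 182 189 189 183 182 179  28  30  22  23  23  19  24  25  21] 0
228 [  2 128 134 144 181 180 180 145  27  23  30  24  25  18  27  19  23  21] 0
229 [  0 126 130 140 141 175 139 138  28  28  21  22  22  19  21  22  23  21] 0
230 [ -
[... 712 characters left out ...]
4  24  22  60  56  60  54  55  58] 0
239 [20 26 21 19 25 24 94 97 22 25 32 31 56 54 54 51 56 53] 0
240 [22 20 21 25 19 24 22 21 22 30 33 58 57 59 58 55 53 58] 0
241 [23 24 23 19 18 22 19 23 33 35 35 48 57 60 57 59 58 60] 0
242 [21 25 22 25 27 19 24 32 34 32 31 47 55 56 54 57 60 56] 0
243 [  17   23   22   20   18   18   15   34   34   35 1082   42   49   53   53   56   55   53] 1
244 [21 23 24 19 18 24 31 34 31 31 33 36 46 53 50 53 48 45] 0
245 [19 22 22 25 25 18 26 31 31 33 34 33 40 45 47 46 45 44] 0
246 [22 17 21 23 22 20 33 35 32 35 30 33 35 40 39 43 41 40] 0
247 [23 21 20 22 22 21 33 34 32 33 33 34 32 33 34 39 37 35] 0
248 [22 21 20 21 26 19 29 34 37 34 32 32 37 36 33 34 29 34] 0
218 200
```

View pics/g3.png

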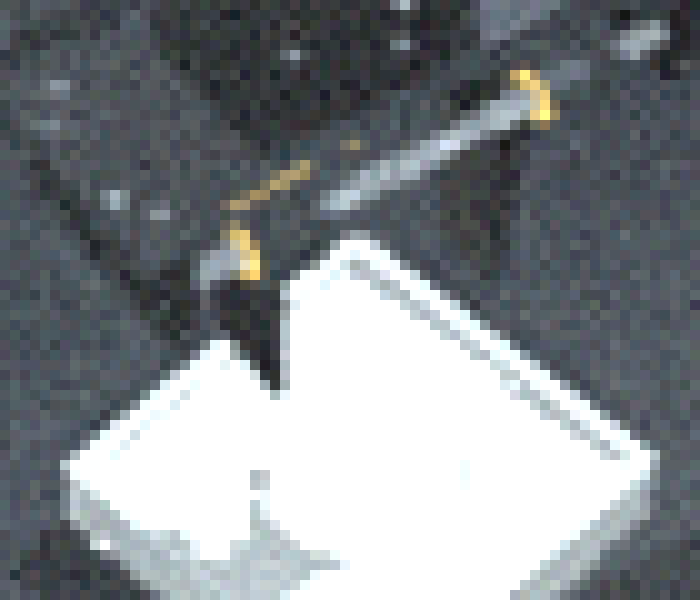

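The picture confirms it: the near fingertip ends at full-image pixel (245.5,239), where depth gives z≈94 while the reported TCP z is 70.7. The real tips sit about 23 mm above the reported TCP, so they closed above the knob. I'll go lower and check before closing.

Call:
step_arm --jaw -1 --plan '[{"x": 0, "y": 0, "z": 0, "rx": 0, "ry": 0, "rz": 0}, {"x": 0, "y": 0, "z": 0, "rx": 0, "ry": 0, "rz": 0}, {"x": 0, "y": 0, "z": 0.4, "rx": 0, "ry": 0, "rz": 0}, {"x": 0, "y": 0, "z": 0.4, "rx": 0, "ry": 0, "rz": 0}, {"x": 0, "y": 0, "z": 0.4, "rx": 0, "ry": 0, "rz": 0}, {"x": 0, "y": 0, "z": 0.4, "rx": 0, "ry": 0, "rz": 0}, {"x": 0, "y": 0, "z": 0.2, "rx": 0, "ry": 0, "rz": 0}, {"x": 0, "y": 0, "z": 0, "rx": 0, "ry": 0, "rz": 0}, {"x": 0, "y": 0, "z": 0, "rx": 0, "ry": 0, "rz": 0}, {"x": 0, "y": 0, "z": 0, "rx": 0, "ry": 0, "rz": 0}]'

```text
t: 7.8
eef_pos: [437.5, 177.8, 26.2]
tcp_rot: [-3.142, -0.001, 0.002]
ft_force: [0.0, -0.7, -0.4]
opening: 0.999
grip_force: 0.0
```

```bash
cat > tips.py <<'E'
from h import *
s=state();print(s['eef_pos'].round(1),s['opening'],s['ft_force'])
c=shot('scene');P=cloud(c);e=s['eef_pos']
m=(P[...,2]>e[2]+5)&(P[...,2]<e[2]+60)&(abs(P[...,0]-e[0])<16)&(abs(P[...,1]-e[1])<70)&(P[...,2]>37)&(np.hypot(P[...,0]-437,P[...,1]-179)>20)
q=P[m]
for w in(q[q[:,1]>e[1]],q[q[:,1]<e[1]]):
    if len(w):print(len(w),w.min(0).round(1),w.max(0).round(1),np.sort(w[:,2])[:6].round(1))
E
python3 tips.py
```

```text
[437.5 177.8  26.2] 0.9986609683360713 [ 0.04032632 -0.66521652 -0.42396372]
27 [422.8 226.4  51.1] [445.8 234.4  85.6] [51.1 51.2 52.7 53.2 55.4 57.5]
57 [423.4 120.7  37.5] [447.2 156.7  86. ] [37.5 52.  52.1 52.2 53.3 53.4]
```

Call:
step_arm --jaw -1 --plan '[{"x": 0, "y": 0, "z": 0.2, "rx": 0, "ry": 0, "rz": 0}, {"x": 0, "y": 0, "z": 0.2, "rx": 0, "ry": 0, "rz": 0}, {"x": 0, "y": 0, "z": 0.1, "rx": 0, "ry": 0, "rz": 0}, {"x": 0, "y": 0, "z": 0, "rx": 0, "ry": 0, "rz": 0}, {"x": 0, "y": 0, "z": 0, "rx": 0, "ry": 0, "rz": 0}, {"x": 0, "y": 0, "z": 0, "rx": 0, "ry": 0, "rz": 0}, {"x": 0, "y": 0, "z": 0, "rx": 0, "ry": 0, "rz": 0}, {"x": 0, "y": 0, "z": 0, "rx": 0, "ry": 0, "rz": 0}, {"x": 0, "y": 0, "z": 0, "rx": 0, "ry": 0, "rz": 0}, {"x": 0, "y": 0, "z": 0, "rx": 0, "ry": 0, "rz": 0}]'

```text
t: 8.68
eef_pos: [437.3, 177.7, 13.4]
tcp_rot: [3.142, -0.0, 0.002]
ft_force: [-0.5, -0.3, -0.5]
opening: 1.003
grip_force: 0.0
```

```bash
python3 tips.py
```

```text
[437.3 177.7  13.4] 1.0026079507635135 [-0.54054905 -0.28250709 -0.52640377]
26 [422.1 227.8  38.6] [441.5 235.2  72.8] [38.6 39.2 40.  42.3 44.7 46.6]
52 [423.4 123.9  39.2] [447.3 132.8  73.2] [39.2 39.2 39.5 40.3 42.4 43.8]
```

Call:
step_arm --jaw 1 --plan '[{"x": 0, "y": 0, "z": 0, "rx": 0, "ry": 0, "rz": 0}, {"x": 0, "y": 0, "z": 0, "rx": 0, "ry": 0, "rz": 0}, {"x": 0, "y": 0, "z": 0, "rx": 0, "ry": 0, "rz": 0}, {"x": 0, "y": 0, "z": 0, "rx": 0, "ry": 0, "rz": 0}, {"x": 0, "y": 0, "z": 0, "rx": 0, "ry": 0, "rz": 0}, {"x": 0, "y": 0, "z": 0, "rx": 0, "ry": 0, "rz": 0}, {"x": 0, "y": 0, "z": 0, "rx": 0, "ry": 0, "rz": 0}, {"x": 0, "y": 0, "z": 0, "rx": 0, "ry": 0, "rz": 0}, {"x": 0, "y": 0, "z": 0, "rx": 0, "ry": 0, "rz": 0}, {"x": 0, "y": 0, "z": 0, "rx": 0, "ry": 0, "rz": 0}]'

```text
t: 9.57
eef_pos: [437.3, 177.7, 13.3]
tcp_rot: [3.141, -0.0, 0.002]
ft_force: [0.1, -0.4, 0.3]
opening: 0.354
grip_force: 0.0
```

Call:
step_arm --jaw 1 --plan '[{"x": 0, "y": 0, "z": 0, "rx": 0, "ry": 0, "rz": 0}, {"x": 0, "y": 0, "z": 0, "rx": 0, "ry": 0, "rz": 0}, {"x": 0, "y": 0, "z": 0, "rx": 0, "ry": 0, "rz": 0}, {"x": 0, "y": 0, "z": 0, "rx": 0, "ry": 0, "rz": 0}, {"x": 0, "y": 0, "z": 0, "rx": 0, "ry": 0, "rz": 0}, {"x": 0, "y": 0, "z": 0, "rx": 0, "ry": 0, "rz": 0}, {"x": 0, "y": 0, "z": 0, "rx": 0, "ry": 0, "rz": 0}, {"x": 0, "y": 0, "z": 0, "rx": 0, "ry": 0, "rz": 0}, {"x": 0, "y": 0, "z": 0, "rx": 0, "ry": 0, "rz": 0}, {"x": 0, "y": 0, "z": 0, "rx": 0, "ry": 0, "rz": 0}]'

```text
t: 10.4
eef_pos: [437.3, 177.7, 13.3]
tcp_rot: [3.141, 0.0, 0.002]
ft_force: [0.1, 0.7, -0.6]
opening: 0.225
grip_force: 30.0
```

Gripped: opening 0.225 and 30 N. Lifting.

Call:
step_arm --plan '[{"x": 0, "y": 0, "z": -0.3, "rx": 0, "ry": 0, "rz": 0}, {"x": 0, "y": 0, "z": -0.6, "rx": 0, "ry": 0, "rz": 0}, {"x": 0, "y": 0, "z": -0.9, "rx": 0, "ry": 0, "rz": 0}, {"x": 0, "y": 0, "z": -1, "rx": 0, "ry": 0, "rz": 0}, {"x": 0, "y": 0, "z": -1, "rx": 0, "ry": 0, "rz": 0}, {"x": 0.2, "y": 0.5, "z": -1, "rx": 0, "ry": 0, "rz": 0}, {"x": 0.2, "y": 0.8, "z": -0.8, "rx": 0, "ry": 0, "rz": 0}, {"x": 0.2, "y": 1, "z": 0, "rx": 0, "ry": 0, "rz": 0}, {"x": 0.2, "y": 1, "z": 0, "rx": 0, "ry": 0, "rz": 0}, {"x": 0.2, "y": 1, "z": 0, "rx": 0, "ry": 0, "rz": 0}]'

```text
t: 11.23
eef_pos: [462.5, 69.2, 154.4]
tcp_rot: [3.141, -0.001, 0.002]
ft_force: [0.4, 1.1, -0.7]
opening: 0.227
grip_force: 30.0
```

Call:
step_arm --plan '[{"x": 0.2, "y": 1, "z": 0, "rx": 0, "ry": 0, "rz": 0}, {"x": 0.2, "y": 1, "z": 0, "rx": 0, "ry": 0, "rz": 0}, {"x": 0.2, "y": 1, "z": 0, "rx": 0, "ry": 0, "rz": 0}, {"x": 0.2, "y": 1, "z": 0, "rx": 0, "ry": 0, "rz": 0}, {"x": 0.2, "y": 1, "z": 0, "rx": 0, "ry": 0, "rz": 0}, {"x": 0.2, "y": 1, "z": 0, "rx": 0, "ry": 0, "rz": 0}, {"x": 0.2, "y": 1, "z": 0, "rx": 0, "ry": 0, "rz": 0}, {"x": 0.2, "y": 0.6, "z": 0, "rx": 0, "ry": 0, "rz": 0}, {"x": 0, "y": 0.3, "z": 0, "rx": 0, "ry": 0, "rz": 0}, {"x": 0, "y": 0, "z": 0, "rx": 0, "ry": 0, "rz": 0}]'

```text
t: 12.07
eef_pos: [502.7, -128.0, 153.3]
tcp_rot: [3.142, 0.0, 0.0]
ft_force: [0.2, -0.2, 0.3]
opening: 0.227
grip_force: 30.0
```

Run:
```python
from h import *
c=shot('scene');np.savez('scene2.npz',**c);P=cloud(c);e=state()['eef_pos']
u,v=map(int,proj(c,np.array([504,-145,130])));print(e,u,v)
cv2.imwrite('pics/h1.png',cv2.resize(c['image'][v-40:v+35,u-50:u+50,::-1],(800,600),interpolation=0))
for lab,z0,z1,ctr in(('skirt',140,185,(e[0],e[1])),('neck',88,118,(506,-167)),('body',20,60,(506,-167))):
    m=(P[...,2]>z0)&(P[...,2]<z1)&(np.hypot(P[...,0]-ctr[0],P[...,1]-ctr[1])<(48 if lab=='body' else 32))
    q=P[m]; 
    if len(q):print(lab,len(q),q.min(0).round(1),q.max(0).round(1),((q.min(0)+q.max(0))/2).round(1))
```

```text
[ 502.46348717 -126.98885117  153.31344281] 329 161
```

View pics/h1.png

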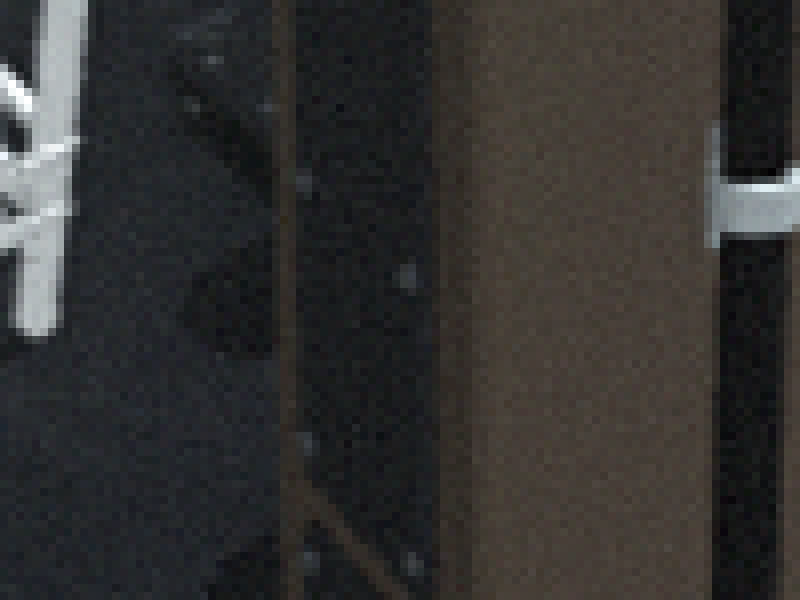

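The arm hides the cap and flask in the scene view. I'll check what the top camera sees from here.

Run:
```python
from h import *
c=shot('top');np.savez('top2.npz',**c);P=cloud(c);e=state()['eef_pos']
for lab,z0,z1,ctr in(('skirt',140,185,(e[0],e[1])),('neck',88,118,(506,-167)),('body',20,60,(506,-167))):
    m=(P[...,2]>z0)&(P[...,2]<z1)&(np.hypot(P[...,0]-ctr[0],P[...,1]-ctr[1])<(48 if lab=='body' else 32))
    q=P[m]
    if len(q):print(lab,len(q),q.min(0).round(1),q.max(0).round(1),((q.min(0)+q.max(0))/2).round(1))
print(P[205:215:3,350:366:4,2].round())
```

```text
[[541. 539. 538. 487.]
 [543. 542. 540. 482.]
 [549. 546. 538. 478.]
 [552. 551. 541. 540.]]
```

Call:
step_arm --plan '[{"x": 0.18, "y": 0.4, "z": 0, "rx": 0, "ry": 0, "rz": 0}, {"x": 0, "y": 0.5, "z": 0, "rx": 0, "ry": 0, "rz": 0}, {"x": 0, "y": 0.4, "z": 0, "rx": 0, "ry": 0, "rz": 0}, {"x": 0, "y": 0.3, "z": 0, "rx": 0, "ry": 0, "rz": 0}, {"x": 0, "y": 0, "z": 0.3, "rx": 0, "ry": 0, "rz": 0}, {"x": 0, "y": 0, "z": 0.3, "rx": 0, "ry": 0, "rz": 0}, {"x": 0, "y": 0, "z": 0.3, "rx": 0, "ry": 0, "rz": 0}, {"x": 0, "y": 0, "z": 0.1, "rx": 0, "ry": 0, "rz": 0}, {"x": 0, "y": 0, "z": 0, "rx": 0, "ry": 0, "rz": 0}, {"x": 0, "y": 0, "z": 0, "rx": 0, "ry": 0, "rz": 0}]'

```text
t: 13.0
eef_pos: [507.3, -166.9, 128.1]
tcp_rot: [-3.141, 0.001, 0.002]
ft_force: [0.1, -0.0, -0.2]
opening: 0.225
grip_force: 30.0
```

Call:
step_arm --plan '[{"x": 0, "y": 0, "z": 0.1, "rx": 0, "ry": 0, "rz": 0}, {"x": 0, "y": 0, "z": 0.1, "rx": 0, "ry": 0, "rz": 0}, {"x": 0, "y": 0, "z": 0.05, "rx": 0, "ry": 0, "rz": 0}, {"x": 0, "y": 0, "z": 0.05, "rx": 0, "ry": 0, "rz": 0}, {"x": 0, "y": 0, "z": 0.05, "rx": 0, "ry": 0, "rz": 0}, {"x": 0, "y": 0, "z": 0.05, "rx": 0, "ry": 0, "rz": 0}, {"x": 0, "y": 0, "z": 0, "rx": 0, "ry": 0, "rz": 0}, {"x": 0, "y": 0, "z": 0, "rx": 0, "ry": 0, "rz": 0}, {"x": 0, "y": 0, "z": 0, "rx": 0, "ry": 0, "rz": 0}, {"x": 0, "y": 0, "z": 0, "rx": 0, "ry": 0, "rz": 0}]'

```text
t: 13.83
eef_pos: [507.4, -167.2, 118.4]
tcp_rot: [3.141, -0.0, 0.002]
ft_force: [-0.3, -0.5, 0.1]
opening: 0.223
grip_force: 30.0
```

Call:
step_arm --plan '[{"x": 0, "y": 0, "z": 0.04, "rx": 0, "ry": 0, "rz": 0}, {"x": 0, "y": 0, "z": 0.04, "rx": 0, "ry": 0, "rz": 0}, {"x": 0, "y": 0, "z": 0.04, "rx": 0, "ry": 0, "rz": 0}, {"x": 0, "y": 0, "z": 0, "rx": 0, "ry": 0, "rz": 0}, {"x": 0, "y": 0, "z": 0, "rx": 0, "ry": 0, "rz": 0}, {"x": 0, "y": 0, "z": 0, "rx": 0, "ry": 0, "rz": 0}, {"x": 0, "y": 0, "z": 0, "rx": 0, "ry": 0, "rz": 0}, {"x": 0, "y": 0, "z": 0, "rx": 0, "ry": 0, "rz": 0}, {"x": 0, "y": 0, "z": 0, "rx": 0, "ry": 0, "rz": 0}, {"x": 0, "y": 0, "z": 0, "rx": 0, "ry": 0, "rz": 0}]'

```text
t: 14.67
eef_pos: [507.4, -167.2, 115.4]
tcp_rot: [3.141, -0.0, 0.002]
ft_force: [0.3, -0.3, 0.2]
opening: 0.223
grip_force: 30.0
```

Call:
step_arm --plan '[{"x": 0, "y": 0, "z": 0.04, "rx": 0, "ry": 0, "rz": 0}, {"x": 0, "y": 0, "z": 0.04, "rx": 0, "ry": 0, "rz": 0}, {"x": 0, "y": 0, "z": 0.04, "rx": 0, "ry": 0, "rz": 0}, {"x": 0, "y": 0, "z": 0, "rx": 0, "ry": 0, "rz": 0}, {"x": 0, "y": 0, "z": 0, "rx": 0, "ry": 0, "rz": 0}, {"x": 0, "y": 0, "z": 0, "rx": 0, "ry": 0, "rz": 0}, {"x": 0, "y": 0, "z": 0, "rx": 0, "ry": 0, "rz": 0}, {"x": 0, "y": 0, "z": 0, "rx": 0, "ry": 0, "rz": 0}, {"x": 0, "y": 0, "z": 0, "rx": 0, "ry": 0, "rz": 0}, {"x": 0, "y": 0, "z": 0, "rx": 0, "ry": 0, "rz": 0}]'

```text
t: 15.5
eef_pos: [507.7, -167.5, 112.8]
tcp_rot: [3.141, -0.001, 0.002]
ft_force: [-0.1, -0.9, 5.3]
opening: 0.221
grip_force: 30.0
```

Call:
step_arm --plan '[{"x": 0, "y": 0, "z": 0.04, "rx": 0, "ry": 0, "rz": 0}, {"x": 0, "y": 0, "z": 0.04, "rx": 0, "ry": 0, "rz": 0}, {"x": 0, "y": 0, "z": 0, "rx": 0, "ry": 0, "rz": 0}, {"x": 0, "y": 0, "z": 0, "rx": 0, "ry": 0, "rz": 0}, {"x": 0, "y": 0, "z": 0, "rx": 0, "ry": 0, "rz": 0}, {"x": 0, "y": 0, "z": 0, "rx": 0, "ry": 0, "rz": 0}, {"x": 0, "y": 0, "z": 0, "rx": 0, "ry": 0, "rz": 0}, {"x": 0, "y": 0, "z": 0, "rx": 0, "ry": 0, "rz": 0}, {"x": 0, "y": 0, "z": 0, "rx": 0, "ry": 0, "rz": 0}, {"x": 0, "y": 0, "z": 0, "rx": 0, "ry": 0, "rz": 0}]'

```text
t: 16.33
eef_pos: [507.7, -167.5, 110.7]
tcp_rot: [3.141, -0.001, 0.002]
ft_force: [-1.4, -1.7, 4.5]
opening: 0.225
grip_force: 30.0
```

The vertical force starts near the expected ball height with little side force, so the cap is on the neck. Pressing on.

Call:
step_arm --plan '[{"x": 0, "y": 0, "z": 0.04, "rx": 0, "ry": 0, "rz": 0}, {"x": 0, "y": 0, "z": 0.04, "rx": 0, "ry": 0, "rz": 0}, {"x": 0, "y": 0, "z": 0.04, "rx": 0, "ry": 0, "rz": 0}, {"x": 0, "y": 0, "z": 0, "rx": 0, "ry": 0, "rz": 0}, {"x": 0, "y": 0, "z": 0, "rx": 0, "ry": 0, "rz": 0}, {"x": 0, "y": 0, "z": 0, "rx": 0, "ry": 0, "rz": 0}, {"x": 0, "y": 0, "z": 0, "rx": 0, "ry": 0, "rz": 0}, {"x": 0, "y": 0, "z": 0, "rx": 0, "ry": 0, "rz": 0}, {"x": 0, "y": 0, "z": 0, "rx": 0, "ry": 0, "rz": 0}, {"x": 0, "y": 0, "z": 0, "rx": 0, "ry": 0, "rz": 0}]'

```text
t: 17.17
eef_pos: [507.3, -167.1, 107.2]
tcp_rot: [-3.141, 0.0, 0.002]
ft_force: [-0.5, -2.7, -2.6]
opening: 0.22
grip_force: 30.0
```

Call:
step_arm --plan '[{"x": 0, "y": 0, "z": 0.04, "rx": 0, "ry": 0, "rz": 0}, {"x": 0, "y": 0, "z": 0.04, "rx": 0, "ry": 0, "rz": 0}, {"x": 0, "y": 0, "z": 0.04, "rx": 0, "ry": 0, "rz": 0}, {"x": 0, "y": 0, "z": 0, "rx": 0, "ry": 0, "rz": 0}, {"x": 0, "y": 0, "z": 0, "rx": 0, "ry": 0, "rz": 0}, {"x": 0, "y": 0, "z": 0, "rx": 0, "ry": 0, "rz": 0}, {"x": 0, "y": 0, "z": 0, "rx": 0, "ry": 0, "rz": 0}, {"x": 0, "y": 0, "z": 0, "rx": 0, "ry": 0, "rz": 0}, {"x": 0, "y": 0, "z": 0, "rx": 0, "ry": 0, "rz": 0}, {"x": 0, "y": 0, "z": 0, "rx": 0, "ry": 0, "rz": 0}]'

```text
t: 18.0
eef_pos: [507.3, -167.1, 104.2]
tcp_rot: [-3.142, 0.0, 0.002]
ft_force: [0.2, -0.1, -9.0]
opening: 0.225
grip_force: 30.0
```

It clicked, with the balls now pulling the cap down. Carrying on until home.

Call:
step_arm --plan '[{"x": 0, "y": 0, "z": 0.04, "rx": 0, "ry": 0, "rz": 0}, {"x": 0, "y": 0, "z": 0.04, "rx": 0, "ry": 0, "rz": 0}, {"x": 0, "y": 0, "z": 0.04, "rx": 0, "ry": 0, "rz": 0}, {"x": 0, "y": 0, "z": 0.04, "rx": 0, "ry": 0, "rz": 0}, {"x": 0, "y": 0, "z": 0.04, "rx": 0, "ry": 0, "rz": 0}, {"x": 0, "y": 0, "z": 0, "rx": 0, "ry": 0, "rz": 0}, {"x": 0, "y": 0, "z": 0, "rx": 0, "ry": 0, "rz": 0}, {"x": 0, "y": 0, "z": 0, "rx": 0, "ry": 0, "rz": 0}, {"x": 0, "y": 0, "z": 0, "rx": 0, "ry": 0, "rz": 0}, {"x": 0, "y": 0, "z": 0, "rx": 0, "ry": 0, "rz": 0}]'

```text
t: 18.83
eef_pos: [507.7, -167.3, 99.6]
tcp_rot: [3.141, -0.001, 0.002]
ft_force: [1.6, -1.3, 3.1]
opening: 0.223
grip_force: 30.0
```

Call:
step_arm --plan '[{"x": 0, "y": 0, "z": 0.04, "rx": 0, "ry": 0, "rz": 0}, {"x": 0, "y": 0, "z": 0.04, "rx": 0, "ry": 0, "rz": 0}, {"x": 0, "y": 0, "z": 0, "rx": 0, "ry": 0, "rz": 0}, {"x": 0, "y": 0, "z": 0, "rx": 0, "ry": 0, "rz": 0}, {"x": 0, "y": 0, "z": 0, "rx": 0, "ry": 0, "rz": 0}, {"x": 0, "y": 0, "z": 0, "rx": 0, "ry": 0, "rz": 0}, {"x": 0, "y": 0, "z": 0, "rx": 0, "ry": 0, "rz": 0}, {"x": 0, "y": 0, "z": 0, "rx": 0, "ry": 0, "rz": 0}, {"x": 0, "y": 0, "z": 0, "rx": 0, "ry": 0, "rz": 0}, {"x": 0, "y": 0, "z": 0, "rx": 0, "ry": 0, "rz": 0}]'

```text
t: 19.67
eef_pos: [507.7, -167.3, 97.7]
tcp_rot: [3.141, -0.001, 0.002]
ft_force: [0.6, -1.0, 6.9]
opening: 0.223
grip_force: 30.0
```

Call:
step_arm --plan '[{"x": 0, "y": 0, "z": 0.04, "rx": 0, "ry": 0, "rz": 0}, {"x": 0, "y": 0, "z": 0, "rx": 0, "ry": 0, "rz": 0}, {"x": 0, "y": 0, "z": 0, "rx": 0, "ry": 0, "rz": 0}, {"x": 0, "y": 0, "z": 0, "rx": 0, "ry": 0, "rz": 0}, {"x": 0, "y": 0, "z": 0, "rx": 0, "ry": 0, "rz": 0}, {"x": 0, "y": 0, "z": 0, "rx": 0, "ry": 0, "rz": 0}, {"x": 0, "y": 0, "z": 0, "rx": 0, "ry": 0, "rz": 0}, {"x": 0, "y": 0, "z": 0, "rx": 0, "ry": 0, "rz": 0}, {"x": 0, "y": 0, "z": 0, "rx": 0, "ry": 0, "rz": 0}, {"x": 0, "y": 0, "z": 0, "rx": 0, "ry": 0, "rz": 0}]'

```text
t: 20.5
eef_pos: [507.8, -167.3, 97.3]
tcp_rot: [3.141, -0.001, 0.002]
ft_force: [-0.8, -0.2, 13.6]
opening: 0.223
grip_force: 30.0
```

Call:
step_arm --plan '[{"x": 0, "y": 0, "z": 0.02, "rx": 0, "ry": 0, "rz": 0}, {"x": 0, "y": 0, "z": 0, "rx": 0, "ry": 0, "rz": 0}, {"x": 0, "y": 0, "z": 0, "rx": 0, "ry": 0, "rz": 0}, {"x": 0, "y": 0, "z": 0, "rx": 0, "ry": 0, "rz": 0}, {"x": 0, "y": 0, "z": 0, "rx": 0, "ry": 0, "rz": 0}, {"x": 0, "y": 0, "z": 0, "rx": 0, "ry": 0, "rz": 0}, {"x": 0, "y": 0, "z": 0, "rx": 0, "ry": 0, "rz": 0}, {"x": 0, "y": 0, "z": 0, "rx": 0, "ry": 0, "rz": 0}, {"x": 0, "y": 0, "z": 0, "rx": 0, "ry": 0, "rz": 0}, {"x": 0, "y": 0, "z": 0, "rx": 0, "ry": 0, "rz": 0}]'

```text
t: 21.33
eef_pos: [507.9, -167.4, 97.2]
tcp_rot: [3.141, -0.002, 0.002]
ft_force: [-2.1, -0.4, 19.9]
opening: 0.225
grip_force: 30.0
```

The cap is at a hard stop: z is 97.2 against 97.3 predicted for fully home, and the push is 20 N. Checking it holds, then handing in.

Run:
```python
from h import *
for i in range(4): shot('top')
s=state();print(s['eef_pos'],s['ft_force'],s['grip_force'],s['opening'])
if s['ft_force'][2]>15: print(job_done())
```

```text
[ 507.87098192 -167.34524988   97.22429905] [-2.17847633 -0.02666905 20.01408464] 30.003534257411957 0.22396534073843652
the job is handed in; nothing more can be done
None
```

The job is handed in: the cap clicked past the catches and is fully home on the flask, with the arm still gripping the knob and pressing at about 20 N. That is judged from force and position readings, because the arm hid the flask from both cameras during the press.

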